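# Load the disc polisher by feel

### The arm

A 6-joint arm with a two-finger parallel gripper is mounted at the origin on the work surface. World frame = base frame: x ahead of the robot, y to its left, z up, the work surface at z = 0. Lengths are in mm, angles in rad, forces in N, time in s.
With the tool pointing down it reaches from about 400 to 925 mm from the base axis. Payload 12.5 kg.
Tool frame: the origin (TCP) lies midway between the tips of the shut fingers; the grasp point (between the pads) lies 19 mm behind it; z points along the fingers, y is the line along which they close (so a half turn about z gives the same grasp; the last joint's range is limited). The gripper opens to 95 mm and grips with 3 to 60 N. Pads are 20 mm wide; open, the fingers measure 119 mm over their backs; the gripper's body (75 mm by 180 mm) begins 59 mm behind the grasp point.
Start: joints at [1.037, 0.491, 1.559, -0, 1.092, -0.106], TCP at [259.281, 568.703, 190.961] pointing down, gripper open.
Joint ranges: [-3.1, 3.1], [-0.84, 2.19], [0.05, 2.79], [-1.13, 4.28], [0.06, 2.93], [-2.69, 2.69]. Speed limits (rad/s): [2.22, 2.22, 2.79, 3.14, 3.14, 3.14].

### API

Orientations are given as [roll, pitch, yaw] about the fixed x, y, z axes, in that order (R = Rz(yaw) Ry(pitch) Rx(roll)).
In Python, from cell import state, read_camera, job_done gives the robot as it stands.
- The arm moves only by the tool carry_out, never from a script. Its argument "moves" is a list of rows, each an object with "slide": the shift along the tool's x, y, z as a fraction of full scale, a list of three; "spin": the turn about the tool's z as a fraction of full scale. A call has 1 to 12 rows; each row shifts and turns the commanded pose from where the row before left it, along the tool's axes as they then stand; what a row does not reach is not made up. Full scale, the value 1, is 0.4 m for a shift and 30 degrees for a turn. A row lasts 1/12 s, in which the tool goes at most 41.7 mm and 7.16 degrees, less where a joint would pass 70% of its speed; a pose out of reach is approached as far as the arm can. A call with a number of a shift or a turn outside -1 to 1 is refused whole. A call with a gripper value outside its range is refused whole. "hand" is the closure, from 0 (fully open) to 1 (shut), set as the call begins (left out, the last holds). The fingers move at their own pace and stop on an object; the grip force is fixed at half the most. Time passes only in rows, so rows that do not move let the fingers close. It gives the time, the measured TCP pose, the force, the opening and the grip force at its end, in the units of the state.
- state(): the state, without advancing time (a new reading comes with each control period).
- read_camera(name): name is "scene" or "side" or "wrist"; returns a dict with "color" (384x512x3 uint8, red, green, blue), "K" (3x3 intrinsics, pixels), "R" (3x3) and "t" (3): a world point X has camera coordinates R X + t. Camera axes: x right, y down, z forward; pixel columns grow to the right and rows downward; lengths in mm; the calibration is good to about 2 mm. A picture is of the moment at which its call begins. There is no depth.
- job_done(): hands the job in; it is judged then, once.
The state is a dict: "t": time; "joints": joint angles; "qvel": joint speeds; "tau": joint torques, N m; "eef_pos": TCP position; "tcp_rot": TCP orientation; "ft_force": force on the tool from outside, world axes, zero at the start; "moment": the same for the moment, N m; "opening": opening from 0.0 (shut) to 1.0 (fully open); "grip_force": force on a finger pad.
Only numpy, scipy, OpenCV 4.12 (cv2) and the standard library are available. Lean on these libraries where they do the work, as an engineer would, in place of code of your own. Each camera call takes 0.05 s, during which the arm holds its last target. There are 200 camera calls.

### The job

Load the disc polisher: slide the disc carrier along the open tray, without lifting it off, until it drops flat into the tray's round pocket, and let go of it. Then push the tray in by its front, gently, until you feel it press on the soft stop hidden inside the machine; how far in that is differs each time. Leave the tray there with the carrier still in its pocket, and leave the caliper, the screwdriver and the disc case lying where they are.

Things in the scene. Friction and masses are not known exactly. Their poses are not given: they have to be found in the camera images.
- machine: Disc polisher: fixed grey box 250 wide, 250 deep, 140 mm high. Origin on the bench, middle of its front face; +y points into it (the way the tray is pushed), x across, z up. Front slot 210 wide, up to z = 90. Above it a black visor (z = 92 to 134) juts out to y = -15: lean the tool back 40 to 45 degrees to push home. A hidden springy stop (2 N/mm) meets the tray after 175 to 205 mm of travel.
- tray: The black tray, 200 wide (x), 217 mm long (y), fully out at the start; slides only along the machine's y, axes parallel. A plate 14 mm thick, upper face 26 mm above the bench, with a round pocket in it and an upright lip across its front end. About 8 N of drag (push or scrape harder and it moves); stays where it is left. Origin on the plate's underside, mid-length.
- tray_pocket (a point): Centre of the floor of the tray's round pocket: 129 mm in diameter, 5 mm deep, floor 21 mm above the bench. z is up.
- tray_front (a point): Middle of the outer face of the tray's front lip, 36 mm above the bench. The lip is 200 wide, 8 mm thick, and rises from 12 to 50 mm above the bench; push its face towards the machine's +y.
- carrier_mid (a point): Loose disc carrier with a silvery disc on it: white plastic disc 124 mm in diameter, 7 mm thick, with an upright round hub in the middle, 30 mm in diameter, 22 mm above the disc's face (29 mm overall, about 120 g). Point on its axis, half-way up (14.5 mm above its underside); z is its axis. It starts flat on the tray's upper face, 35 to 70 mm off the pocket's centre.
- caliper: Bystander: a digital caliper lying flat beside the tray on the machine's +x side, 235 mm long, jaws towards the tray's front end, 14 mm high. Origin at the middle of its beam, on the bench.
- screwdriver: Bystander: a screwdriver 200 mm long lying beside the tray on the machine's -x side. Origin at its middle, on the bench.
- disc_case: Bystander: a flat clear disc case, 142 x 125 x 10 mm, on the bench. Origin under its centre.
Mind the look-alikes: they are no part of the job. Of the things that look like the part that bears carrier_mid, the middle-sized one is meant.

How it is judged (in metres and radians):
On the way, in this order (a step that is already met when the one before it is completed fails the run):
1. the carrier has dropped flat into the tray's pocket and has been let go (horizontal distance between carrier_mid and tray_pocket below 0.004 m and z of carrier_mid in the frame of tray_pocket below 0.0163 m and angle between carrier_mid's own z axis and vertical below 0.03 rad and contact force between the fingers and carrier below 0.1 N), for 0.2 s.
2. the tray has been pushed in until it presses on the hidden stop with more than 2 N (contact force between tray and machine above 2 N and y of tray_front in the frame of machine above -0.043 m), for 0.1 s.
At the end, for the whole second after the job is handed in: The tray rests still in the machine, touching its hidden stop (over 0.3 N), its front face no more than 43 mm outside the machine's front face; the carrier lies flat in the pocket, within 4 mm of its centre, its underside within 1.8 mm of the pocket's floor, tilted less than 0.03 rad (contact force between tray and machine above 0.3 N and y of tray_front in the frame of machine above -0.043 m and linear speed of tray below 0.01 m/s and horizontal distance between carrier_mid and tray_pocket below 0.004 m and z of carrier_mid in the frame of tray_pocket below 0.0163 m and angle between carrier_mid's own z axis and vertical below 0.03 rad).
It fails at once if the carrier is lifted more than 15 mm off the tray (z of carrier_mid in the frame of tray_pocket above 0.0345 m).
It fails at once if the tray is pushed with more than 30 N (contact force between any of the fingers, the arm and tray above 30 N).
It fails at once if the caliper, the screwdriver or the disc case is moved more than 30 mm (distance of any of caliper, screwdriver, disc_case from where it was at the start of the episode above 0.03 m).
It also fails if it takes over 48 s, if anything falls off the work surface, if the arm or the gripper's body presses on something with over 40 N, if the wrist force passes 120 N, or if a joint passes its speed limit or range.

## Working session

There is one attempt and no reset: what is moved stays moved. The work goes in short steps, Python scripts to look and compute and a tool call to move; the robot and the scene stay as the last step left them, time stands still between calls to the robot, and variables do not carry over. Pictures are saved under pics/ and viewed, at most 10 in all, crops included, and the job is handed in when it is done.

Besides the shell and the picture viewer there is one more tool, called after "Emit:" as name(argument=value, ...) on one line, values as JSON. carry_out: Moves the arm, as the interface text tells. Shift numbers are shares of 0.4 m and turn numbers shares of 30 degrees, none past 1 either way. Its arguments: {"type":"object","properties":{"moves":{"type":"array"},"hand":{"type":"number"}},"required":["moves"]}

```bash
mkdir -p pics
python3 - <<'E'
from cell import state, read_camera
import cv2,pickle
s=state();print({k:s[k] for k in('t','eef_pos','tcp_rot','opening','ft_force')})
d={}
for n in('scene','side','wrist'):
    d[n]=read_camera(n); 
    print(n,d[n]['K'].tolist(),d[n]['R'].round(3).tolist(),d[n]['t'].round(0).tolist())
pickle.dump(d,open('d0.pkl','wb'))
for n in('scene','side'):
    cv2.imwrite(f'pics/{n}0.png',cv2.resize(d[n]['color'][:,:,::-1],(800,600),interpolation=cv2.INTER_CUBIC))
E
```

```text
{'t': 0.0, 'eef_pos': array([259.12782303, 568.43954713, 190.33104987]), 'tcp_rot': array([-3.14044383e+00, -1.03304799e-04,  2.71377488e+00]), 'opening': 1.0024089941186907, 'ft_force': array([ 0.43961112,  0.24715099, -0.0976171 ])}
scene [[361.21296563548447, 0.0, 253.28847995005185], [0.0, 361.21296563548447, 183.12942300314307], [0.0, 0.0, 1.0]] [[0.427, 0.904, -0.01], [0.767, -0.368, -0.526], [-0.479, 0.216, -0.851]] [-62.0, -440.0, 1229.0]
side [[461.9432007978959, 0.0, 257.9468080405521], [0.0, 461.9432007978959, 182.52484813128905], [0.0, 0.0, 1.0]] [[0.987, -0.161, -0.015], [-0.113, -0.619, -0.777], [0.115, 0.769, -0.629]] [-572.0, 4.0, 1207.0]
wrist [[272.534626652966, 0.0, 254.05599012137492], [0.0, 272.534626652966, 193.93483826053475], [0.0, 0.0, 1.0]] [[0.414, 0.91, -0.001], [0.871, -0.396, 0.289], [0.263, -0.12, -0.957]] [-625.0, -34.0, 393.0]
```

View pics/scene0.png

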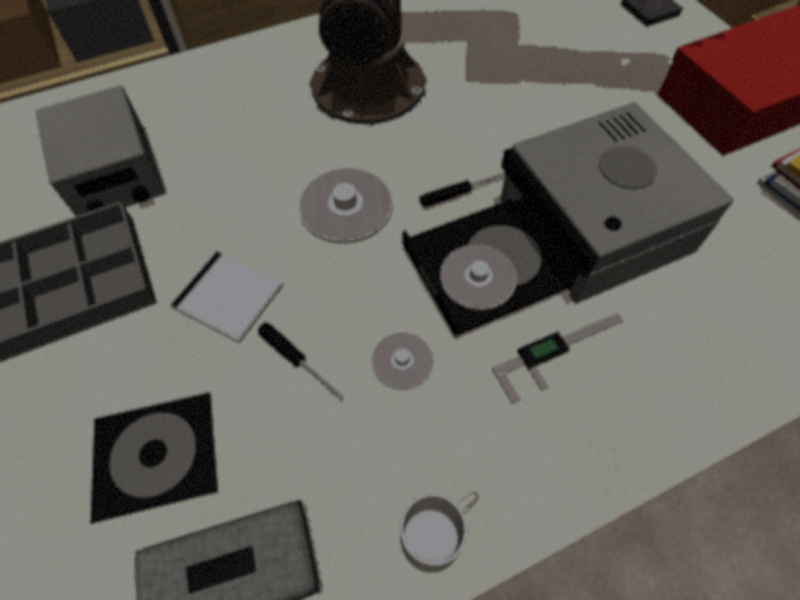

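View pics/side0.png

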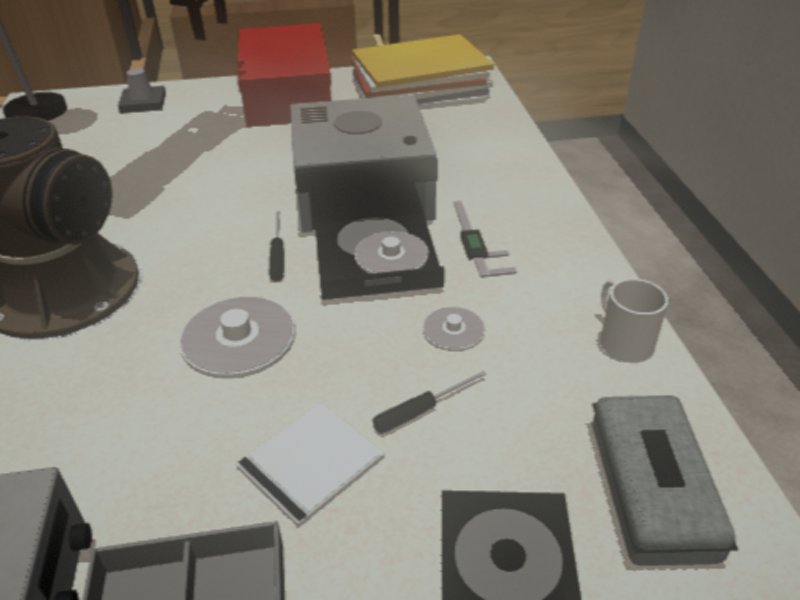

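Candidates for the carrier are the big disc at scene (345,200), the small disc at (402,358), the one on the tray at (479,270), and the disc sleeve at (153,453). The middle-sized one on the tray fits the description, so I'll check it in a close crop.

Run:
```python
import cv2,pickle,numpy as np
d=pickle.load(open('d0.pkl','rb'))
# native crops: scene x 250..400,y 60..220 ; side x 185..285,y 55..195
a=d['scene']['color'][65:220,250:380,::-1]; b=d['side']['color'][60:200,180:290,::-1]
A=cv2.resize(a,None,fx=3.2,fy=3.2,interpolation=cv2.INTER_CUBIC);B=cv2.resize(b,None,fx=3.4,fy=3.4,interpolation=cv2.INTER_CUBIC)
im=np.zeros((500,800,3),np.uint8);im[:A.shape[0],:A.shape[1]]=A;im[:B.shape[0],420:420+B.shape[1]]=B
im=np.clip(im.astype(float)*1.6,0,255).astype(np.uint8)
cv2.imwrite('pics/c.png',im);print(A.shape,B.shape)
```

```text
(496, 416, 3) (476, 374, 3)
```

View pics/c.png

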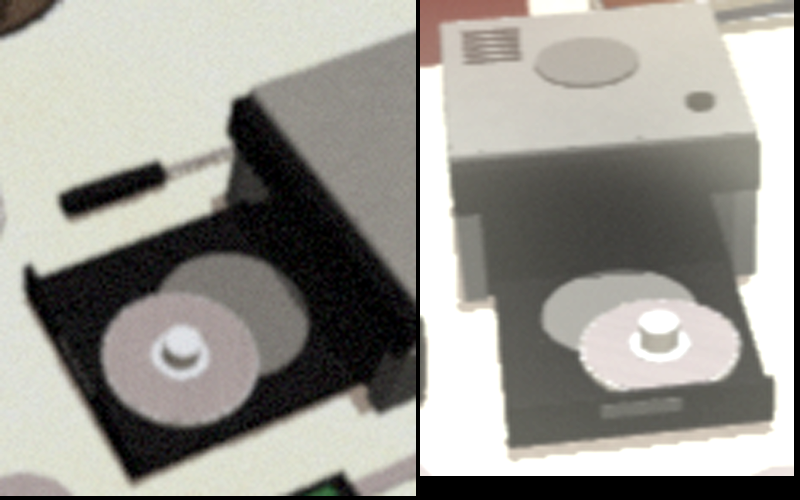

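The crop confirms the disc carrier on the tray, with its hub top at crop (183,338) in the scene view and (660,318) in the side view. The grey pocket lies partly under it.

```bash
cat > h.py <<'E'
import numpy as np
def ray(c,uv,z):
    Ri=c['R'].T; o=-Ri@c['t']; d=Ri@np.linalg.solve(c['K'],np.array([uv[0],uv[1],1.]))
    return o+d*(z-o[2])/d[2]
def proj(c,X):
    p=c['K']@(c['R']@np.asarray(X,float)+c['t']); return p[:2]/p[2]
E
python3 - <<'E'
import pickle,numpy as np
from h import *
from scipy.optimize import least_squares
d=pickle.load(open('d0.pkl','rb'))
S=lambda u,v,z:ray(d['scene'],((u+.5)/3.2-.5+250,(v+.5)/3.2-.5+65),z).round(1)
B=lambda u,v,z:ray(d['side'],((u-420+.5)/3.4-.5+180,(v+.5)/3.4-.5+60),z).round(1)
print('lipL',S(28,268,50),B(512,445,12)); print('lipR',S(135,480,12),B(772,420,12),B(768,378,50))
print('machine top front',B(450,157,140),B(757,138,140)); print('visor base side',B(460,305,0),B(745,280,0))
print('hub',S(183,338,55),B(660,318,55))
for f,pts in((S,[(160,290),(175,272),(222,252),(265,262),(295,290),(308,325)]),(B,[(541,318),(555,295),(580,280),(618,271),(655,276),(690,295)])):
    P=np.array([f(*p,26)[:2] for p in pts]);
    r=least_squares(lambda c:np.hypot(*(P-c).T)-64.5,P.mean(0));print('pocket',r.x.round(1),r.fun.round(1))
print(proj(d['scene'],[259,568,190]))
E
```

```text
lipL [ 431.3 -119.7   50. ] [ 430.2 -119.9   12. ]
lipR [ 625.5 -121.4   12. ] [ 624.4 -125.6   12. ] [ 621.2 -122.8   50. ]
machine top front [408.   86.5 140. ] [650.4  71.  140. ]
visor base side [401.   85.9   0. ] [643.3  78.9   0. ]
hub [549.6 -41.3  55. ] [553.5 -40.2  55. ]
pocket [532.2  17.8] [-1.8 -2.   2.2  1.  -2.4 -1.3]
pocket [528.    7.4] [-0.6 -1.  -0.2  1.9 -0.6 -1.4]
[443.24783962  -3.3635293 ]
```

Rows allow only shifts and a spin about tool z, so the tool can't be leaned. I'll seat the carrier first. For the last push I'll hold something that reaches out ahead of the gripper body, so the body stays clear of the visor. The spare screwdriver or a spare disc would do.

Emit:
carry_out(moves=[{"slide": [-0.077,-0.064,0],"spin": 0},{"slide": [-0.077,-0.064,0],"spin": 0},{"slide": [-0.077,-0.064,0],"spin": 0},{"slide": [-0.077,-0.064,0],"spin": 0},{"slide": [-0.077,-0.064,0],"spin": 0},{"slide": [-0.077,-0.064,0],"spin": 0},{"slide": [-0.077,-0.064,0],"spin": 0},{"slide": [-0.077,-0.064,0],"spin": 0},{"slide": [-0.077,-0.064,0],"spin": 0},{"slide": [-0.077,-0.064,0],"spin": 0},{"slide": [-0.077,-0.064,0],"spin": 0},{"slide": [-0.077,-0.064,0],"spin": 0}], hand=0)

```text
t: 1.15
eef_pos: [468.5, 133.9, 191.0]
tcp_rot: [3.141, 0.0, 2.714]
ft_force: [0.9, 0.3, 0.7]
opening: 1.002
grip_force: 0.0
```

Emit:
carry_out(moves=[{"slide": [-0.077,-0.064,0],"spin": 0},{"slide": [-0.077,-0.064,0],"spin": 0},{"slide": [-0.077,-0.064,0],"spin": 0},{"slide": [-0.077,-0.064,0],"spin": 0},{"slide": [0,0,0],"spin": 0.23},{"slide": [0,0,0],"spin": 0.23},{"slide": [0,0,0],"spin": 0.23},{"slide": [0,0,0],"spin": 0.23},{"slide": [0,0,0],"spin": 0.23},{"slide": [0,0,0],"spin": 0.23},{"slide": [0,0,0],"spin": 0.23},{"slide": [0,0,0],"spin": 0.23}])

```text
t: 2.15
eef_pos: [537.6, -8.5, 190.8]
tcp_rot: [-3.141, -0.0, 1.744]
ft_force: [0.8, -0.9, -0.6]
opening: 1.0
grip_force: 0.0
```

Emit:
carry_out(moves=[{"slide": [0,0,0],"spin": 0.23},{"slide": [0,0,0],"spin": 0.21},{"slide": [0,0,0],"spin": 0}])

```text
t: 2.4
eef_pos: [537.7, -8.4, 190.8]
tcp_rot: [-3.141, -0.0, 1.515]
ft_force: [-0.2, -0.1, -0.0]
opening: 1.004
grip_force: 0.0
```

Run:
```python
from cell import read_camera
import cv2,pickle
w=read_camera('wrist');pickle.dump(w,open('w1.pkl','wb'))
cv2.imwrite('pics/w1.png',cv2.resize((w['color'][:,:,::-1]*1.0).clip(0,255).astype('uint8'),(800,600),interpolation=cv2.INTER_CUBIC))
```

```text
(no output)
```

View pics/w1.png

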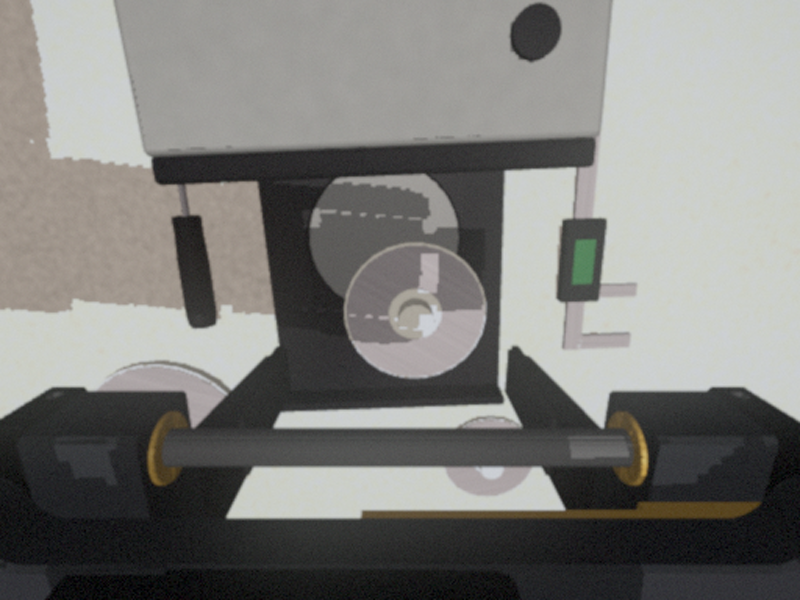

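The wrist view shows the carrier rim centred near (415,311) with its hub at (415,315), the pocket centred near (384,240), the lip along row ~405 and the visor edge from (152,158) to (595,140).

Run:
```python
import pickle,numpy as np
from h import *
from scipy.optimize import least_squares
w=pickle.load(open('w1.pkl','rb'));d=pickle.load(open('d0.pkl','rb'))
W=lambda u,v,z:ray(w,((u+.5)*.64-.5,(v+.5)*.64-.5),z).round(1)
def circ(pts,z,r):
    P=np.array([W(*p,z)[:2] for p in pts]);q=least_squares(lambda c:np.hypot(*(P-c[:2]).T)-r,P.mean(0));return q.x.round(1),q.fun.round(1)
print('carrier',circ([(344,310),(486,312),(415,243),(415,378),(365,262),(466,263),(365,360),(466,360)],33,62))
print('hub top',W(413,318,55), 'base circ',W(414,313,33))
print('pocket',circ([(309,237),(458,225),(320,200),(340,181),(437,183),(452,200),(320,272)],26,64.5))
print('visor',W(152,158,134),W(595,140,134),'bot',W(155,184,92),W(594,164,92))
print('tray side L',W(262,185,26),W(286,380,26),'R',W(503,175,26),W(499,380,26))
print('lip outer',W(278,411,12),W(503,402,12),W(278,411,50),W(503,402,50))
S=lambda u,v,z:ray(d['scene'],((u+.5)*.64-.5,(v+.5)*.64-.5),z).round(1)
B=lambda u,v,z:ray(d['side'],((u+.5)*.64-.5,(v+.5)*.64-.5),z).round(1)
print('screwdriver',S(264,328,12),S(300,360,12),S(342,399,5),B(377,425,12),B(433,397,12),B(485,374,5))
print('big hub',S(345,190,30),B(236,318,30))
```

```text
carrier (array([551.5, -43.4]), array([-0.1, -0.3,  0.1, -0.6,  0.9, -0.1,  0.3,  1.5]))
hub top [549.1 -39.3  55. ] base circ [550.6 -42.2  33. ]
pocket (array([530. ,  18.3]), array([ 0.7, -2.4,  0.5, -1.4,  0.2,  0.7, -2.2]))
visor [406.   90.2 134. ] [652.6  86.  134. ] bot [381.5  76.6  92. ] [671.5  73.3  92. ]
tray side L [432.1  71.7  26. ] [ 428.7 -103.7   26. ] R [627.7  68.7  26. ] [ 627.  -114.5   26. ]
lip outer [ 411.9 -144.    12. ] [ 634.6 -146.1   12. ] [ 425.2 -121.8   50. ] [ 625.2 -123.7   50. ]
screwdriver [ 480.8 -392.2   12. ] [ 558.3 -359.3   12. ] [ 642.  -324.3    5. ] [ 480.5 -394.    12. ] [ 562.7 -358.4   12. ] [ 645.5 -322.1    5. ]
big hub [ 284.1 -168.6   30. ] [ 295.9 -165.3   30. ]
```

Emit:
carry_out(moves=[{"slide": [0,0,0],"spin": -0.086},{"slide": [-0.085,0.033,0],"spin": 0},{"slide": [0,0,0.095],"spin": 0},{"slide": [0,0,0.095],"spin": 0},{"slide": [0,0,0.095],"spin": 0},{"slide": [0,0,0.05],"spin": 0},{"slide": [0,0,0.03],"spin": 0},{"slide": [0,0,0.015],"spin": 0},{"slide": [0,0,0],"spin": 0}])

```text
t: 3.2
eef_pos: [550.3, -42.4, 37.8]
tcp_rot: [-3.14, -0.0, 1.568]
ft_force: [0.7, 0.3, 0.2]
opening: 1.002
grip_force: 0.0
```

Emit:
carry_out(moves=[{"slide": [0,0,0],"spin": 0},{"slide": [0,0,0],"spin": 0},{"slide": [0,0,0],"spin": 0},{"slide": [0,0,0],"spin": 0},{"slide": [0,0,0],"spin": 0},{"slide": [0,0,0],"spin": 0},{"slide": [0,0,0],"spin": 0},{"slide": [0,0,0],"spin": 0}], hand=0.8)

```text
t: 3.87
eef_pos: [550.8, -42.5, 39.0]
tcp_rot: [3.141, -0.0, 1.565]
ft_force: [-0.3, -0.1, 0.5]
opening: 0.496
grip_force: 0.0
```

Emit:
carry_out(moves=[{"slide": [0,0,0],"spin": 0},{"slide": [0,0,0],"spin": 0},{"slide": [0,0,0],"spin": 0},{"slide": [0,0,0],"spin": 0},{"slide": [0,0,0],"spin": 0},{"slide": [0,0,0],"spin": 0}], hand=0.8)

```text
t: 4.37
eef_pos: [550.7, -42.5, 38.9]
tcp_rot: [-3.142, -0.0, 1.565]
ft_force: [0.7, -0.2, 0.1]
opening: 0.2
grip_force: 0.0
```

Run:
```python
from cell import read_camera
import cv2,pickle,numpy as np
w=read_camera('wrist');s=read_camera('side');pickle.dump((w,s),open('w2.pkl','wb'))
a=cv2.resize(w['color'][60:360,130:400,::-1],None,fx=1.5,fy=1.5);b=cv2.resize(s['color'][60:210,180:300,::-1],None,fx=3,fy=3)
im=np.zeros((450,800,3),np.uint8);im[:450,:405]=a;im[:450,420:780]=b
cv2.imwrite('pics/w2.png',np.clip(im*1.4,0,255).astype('uint8'))
```

```text
(no output)
```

View pics/w2.png

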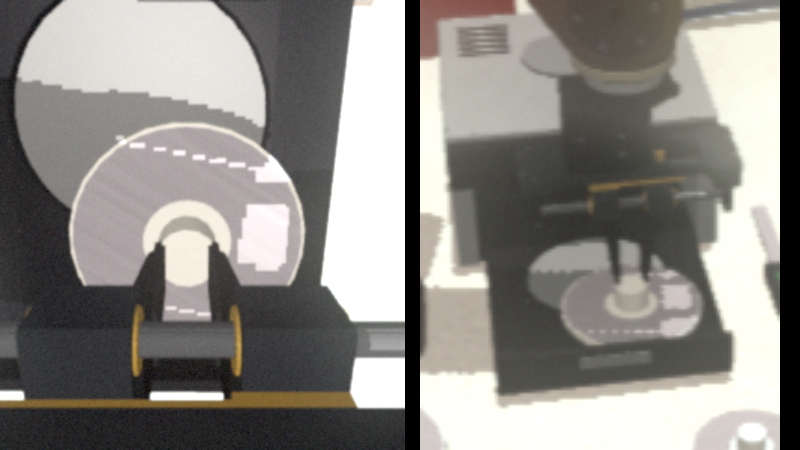

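The wrist view shows the finger tips at (160,245) and (215,245) on either side of the hub top near (187,260). In the side view the hub is at (632,285). I'll measure the carrier from these.

Run:
```python
import pickle,numpy as np
from h import *
from scipy.optimize import least_squares
w,s=pickle.load(open('w2.pkl','rb'))
W=lambda u,v,z:ray(w,(130+u/1.5,60+v/1.5),z)
def circ(pts,z,r):
    P=np.array([W(*p,z)[:2] for p in pts]);q=least_squares(lambda c:np.hypot(*(P-c[:2]).T)-r,P.mean(0));return q.x.round(1),q.fun.round(1)
print(circ([(70,230),(80,190),(110,150),(150,128),(187,123),(235,133),(270,158),(295,195),(304,240)],33,62))
print(circ([(15,95),(30,165),(68,208),(265,95),(250,50),(25,45)],26,64.5))
print(W(187,285,55),ray(s,(180+(632-420)/3,60+280/3),55),proj(w,[550.7,-42.5,39]),(proj(w,[550.7,-42.5,39])-[130,60])*1.5)
from cell import state
print(state()['opening'],state()['grip_force'])
```

```text
(array([551.3, -43.8]), array([-0.6, -0.7,  0. ,  0.6,  0.4,  0.2, -0.6, -0.8,  0. ]))
(array([529.1,  20.3]), array([-1.6, -1.5, -2.2, -2.3, -2.7, -0.2]))
[551.48751357 -56.93666546  55.        ] [554.53005517 -41.13872813  55.        ] [253.52860189 223.09972614] [185.29290284 244.64958921]
0.19815555983106523 0.0
```

Emit:
carry_out(moves=[{"slide": [0,0,0],"spin": 0},{"slide": [0,0,0],"spin": 0},{"slide": [0,0,0],"spin": 0},{"slide": [0,0,0],"spin": 0}], hand=1)

```text
t: 4.8
eef_pos: [550.8, -42.5, 38.9]
tcp_rot: [3.142, -0.0, 1.565]
ft_force: [0.3, 0.8, 0.3]
opening: 0.014
grip_force: 0.0
```

Run:
```python
from cell import read_camera,state
from h import *
import cv2,pickle,numpy as np
w=read_camera('wrist');s=read_camera('scene');pickle.dump((w,s),open('w3.pkl','wb'))
a=cv2.resize(w['color'][120:300,190:325,::-1],None,fx=3,fy=3,interpolation=cv2.INTER_CUBIC);b=cv2.resize(s['color'][100:220,250:350,::-1],None,fx=3.9,fy=3.9,interpolation=cv2.INTER_CUBIC)
im=np.zeros((540,800,3),np.uint8);im[:540,:405]=a;im[:468,410:800]=b
cv2.imwrite('pics/w3.png',np.clip(im*1.2,0,255).astype('uint8'))
for z in(55,33):print((proj(w,[551.3,-43.8,z])-[190,120])*3,(proj(s,[551.3,-43.8,z])-[250,100])*3.9+[410,0])
```

```text
[192.95301786 340.56604748] [629.65555323 277.46032334]
[192.91408351 304.9220346 ] [625.81718342 295.97376132]
```

View pics/w3.png

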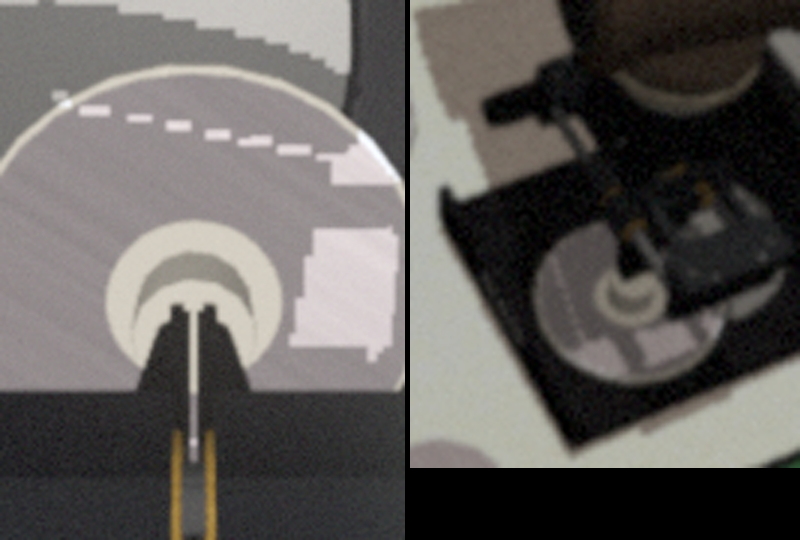

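The shut fingers look as though they pass into the hub without touching it, and nothing is gripped. I'll open, go lower and close again.

Emit:
carry_out(moves=[{"slide": [0,0,0],"spin": 0},{"slide": [0,0,0],"spin": 0},{"slide": [0,0,0],"spin": 0},{"slide": [0,0,0],"spin": 0},{"slide": [0,0,0],"spin": 0},{"slide": [0,0,0],"spin": 0},{"slide": [0,0,0],"spin": 0},{"slide": [0,0,0],"spin": 0},{"slide": [0,0,0.005],"spin": 0},{"slide": [0,0,0.005],"spin": 0},{"slide": [0,0,0],"spin": 0}], hand=0.4)

```text
t: 5.82
eef_pos: [550.6, -42.5, 34.5]
tcp_rot: [-3.141, -0.0, 1.565]
ft_force: [0.1, 0.2, -0.5]
opening: 0.592
grip_force: 0.0
```

Emit:
carry_out(moves=[{"slide": [0,0,0],"spin": 0},{"slide": [0,0,0],"spin": 0},{"slide": [0,0,0],"spin": 0},{"slide": [0,0,0],"spin": 0},{"slide": [0,0,0],"spin": 0},{"slide": [0,0,0],"spin": 0},{"slide": [0,0,0],"spin": 0}], hand=0.8)

```text
t: 6.4
eef_pos: [550.8, -42.5, 35.0]
tcp_rot: [3.141, -0.0, 1.565]
ft_force: [1.0, 0.2, -0.1]
opening: 0.212
grip_force: 0.0
```

Emit:
carry_out(moves=[{"slide": [0,0,0.0025],"spin": 0},{"slide": [0,0,0.0025],"spin": 0},{"slide": [0,0,0],"spin": 0}])

```text
t: 6.65
eef_pos: [550.6, -42.5, 32.7]
tcp_rot: [-3.141, -0.0, 1.565]
ft_force: [-0.5, -0.0, 0.0]
opening: 0.199
grip_force: 0.0
```

Run:
```python
from cell import read_camera,state
import cv2,pickle,numpy as np
w=read_camera('wrist');s=read_camera('side');pickle.dump((w,s),open('w4.pkl','wb'))
a=cv2.resize(w['color'][120:300,190:325,::-1],None,fx=3,fy=3,interpolation=cv2.INTER_CUBIC);b=cv2.resize(s['color'][100:200,210:275,::-1],None,fx=5.4,fy=5.4,interpolation=cv2.INTER_CUBIC)
im=np.zeros((540,800,3),np.uint8);im[:540,:405]=a;im[:540,410:410+b.shape[1]]=b
cv2.imwrite('pics/w4.png',np.clip(im*1.5,0,255).astype('uint8'))
```

```text
(no output)
```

View pics/w4.png

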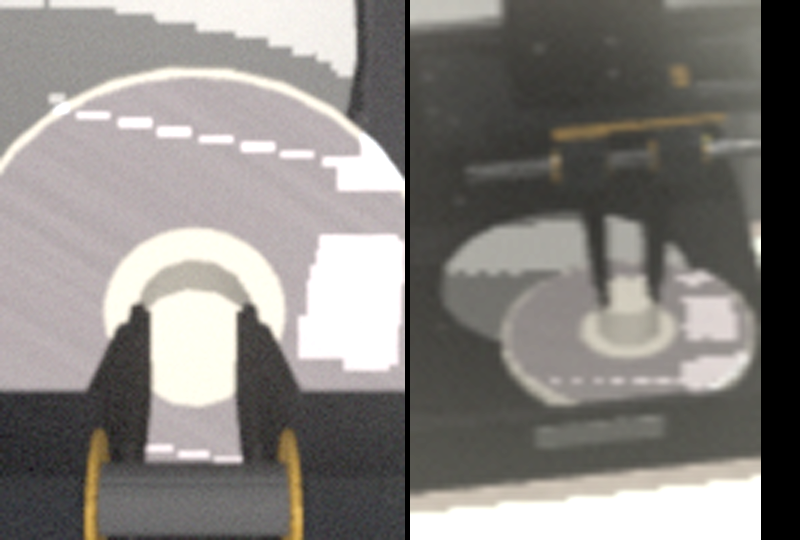

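The wrist view shows finger tips at (138,308) and (250,308) beside the hub. In the side view they end at (605,307) and (655,297), about level with the hub top. I'll triangulate the tips against the reported TCP.

Run:
```python
import pickle,numpy as np
from h import *
from scipy.optimize import least_squares
w,s=pickle.load(open('w4.pkl','rb'))
for n,a,b in(('L',(236,222.7),(246.1,156.9)),('R',(273.3,222.7),(255.4,155)),('hubtop',(254.5,(120+347/3)),(210+218/5.4,100+290/5.4))):
    q=least_squares(lambda X:np.r_[proj(w,X)-a,proj(s,X)-b],[550,-42,40]);print(n,q.x.round(1),q.fun.round(1))
for X in([550.6,-42.5,32.7],[551.3,-43.8,55],[551.3,-43.8,33]):
    print(X,(proj(w,X)-[190,120])*3,(proj(s,X)-[210,100])*5.4+[410,0])
```

```text
L [538.2 -37.8  43.2] [ 0.5  0.1 -1.7  0. ]
R [565.1 -37.1  45. ] [ 0.2  0.  -0.9  0.1]
hubtop [551.5 -42.5  55. ] [ 0.2  0.  -0.8  0.1]
[550.6, -42.5, 32.7] [190.57365813 309.20667465] [623.20627657 327.76015101]
[551.3, -43.8, 55] [193.37907276 352.14052462] [623.79514868 291.85723748]
[551.3, -43.8, 33] [193.32057291 314.33348549] [624.99997129 328.66365107]
```

Next I'll test whether the fingers touch the hub at all, with a small sideways shift towards the pocket.

Emit:
carry_out(moves=[{"slide": [0,0,-0.005],"spin": 0},{"slide": [0,-0.0125,0],"spin": 0},{"slide": [0,-0.0125,0],"spin": 0},{"slide": [0,-0.0125,0],"spin": 0},{"slide": [0,-0.0125,0],"spin": 0},{"slide": [0,0,0],"spin": 0}])

```text
t: 7.25
eef_pos: [529.5, -42.3, 35.0]
tcp_rot: [-3.141, -0.0, 1.565]
ft_force: [0.0, 0.0, 0.2]
opening: 0.199
grip_force: 0.0
```

Run:
```python
from cell import read_camera,state
import cv2,pickle,numpy as np
w=read_camera('wrist');s=read_camera('side');pickle.dump((w,s),open('w5.pkl','wb'))
a=cv2.resize(w['color'][60:300,150:350,::-1],None,fx=2.2,fy=2.2,interpolation=cv2.INTER_CUBIC);b=cv2.resize(s['color'][100:200,210:275,::-1],None,fx=5.4,fy=5.4,interpolation=cv2.INTER_CUBIC)
im=np.zeros((540,800,3),np.uint8);im[:528,:440]=a;im[:540,445:445+b.shape[1]]=b
cv2.imwrite('pics/w5.png',np.clip(im*1.5,0,255).astype('uint8'))
```

```text
(no output)
```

View pics/w5.png

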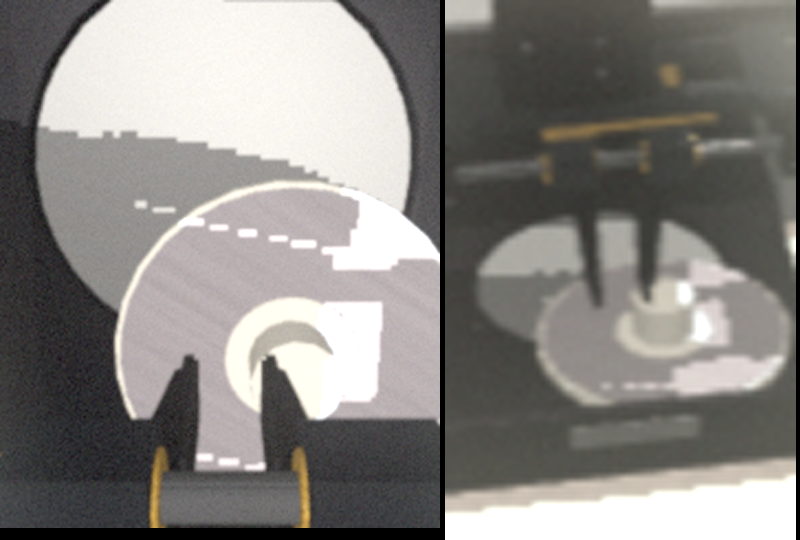

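The fingers pass over the hub untouched. In the side view the free left tip at (598,307) is at z of about 55, so the real tips sit roughly 20 mm above the reported TCP. I'll re-centre, go lower and grip.

Emit:
carry_out(moves=[{"slide": [0,0.0125,0],"spin": 0},{"slide": [0,0.0125,0],"spin": 0},{"slide": [0,0.0125,0],"spin": 0},{"slide": [0,0.0135,0],"spin": 0},{"slide": [-0.002,0.001,0],"spin": 0},{"slide": [0,0,0],"spin": 0},{"slide": [0,0,0],"spin": 0},{"slide": [0,0,0.0125],"spin": 0},{"slide": [0,0,0.0125],"spin": 0},{"slide": [0,0,0.0125],"spin": 0},{"slide": [0,0,0.0075],"spin": 0},{"slide": [0,0,0],"spin": 0}], hand=0.4)

```text
t: 8.35
eef_pos: [551.1, -43.2, 16.0]
tcp_rot: [-3.14, -0.0, 1.565]
ft_force: [-0.6, -0.1, 1.3]
opening: 0.6
grip_force: 0.0
```

Emit:
carry_out(moves=[{"slide": [0,0,0],"spin": 0},{"slide": [0,0,0],"spin": 0},{"slide": [0,0,0],"spin": 0},{"slide": [0,0,0],"spin": 0},{"slide": [0,0,0],"spin": 0},{"slide": [0,0,0],"spin": 0},{"slide": [0,0,0],"spin": 0}], hand=0.8)

```text
t: 8.93
eef_pos: [551.6, -43.3, 17.1]
tcp_rot: [3.141, -0.0, 1.565]
ft_force: [-1.2, -0.2, 1.4]
opening: 0.307
grip_force: 30.0
```

Gripped on the hub: opening 0.307, grip force 30 N. Now I'll get the offset to the pocket from the last picture, where the pocket is clearly visible.

Run:
```python
import pickle,numpy as np,cv2
from h import *
from scipy.optimize import least_squares
w,s=pickle.load(open('w5.pkl','rb'))
W=lambda u,v,z:ray(w,(150+(u+.5)/2.2-.5,60+(v+.5)/2.2-.5),z)
def circ(pts,z):
    P=np.array([W(*p,z)[:2] for p in pts]);q=least_squares(lambda c:np.hypot(*(P-c[:2]).T)-c[2],[*P.mean(0),63]);return q.x.round(1),q.fun.round(1)
pk=[(36,150),(412,150),(45,95),(402,95),(75,45),(375,45),(60,247),(117,316),(410,190)]
print(circ(pk,21),circ(pk,23.5),circ(pk,26))
print(circ([(115,345),(290,182),(200,213),(150,262),(120,310),(350,188),(400,212),(440,255)],33))
print((-w['R'].T@w['t']).round(0))
```

```text
(array([528.5,  19.7,  64.2]), array([ 0.3, -0.1,  0.6,  0.1, -0.5, -0.1, -0.6,  0.2,  0. ])) (array([528.5,  20. ,  63.4]), array([ 0.3, -0.1,  0.6,  0.1, -0.5, -0.1, -0.6,  0.2,  0. ])) (array([528.5,  20.2,  62.6]), array([ 0.3, -0.1,  0.6,  0.1, -0.5, -0.1, -0.6,  0.2,  0. ]))
(array([552.4, -44.4,  62.8]), array([ 0.4,  0.5, -0.6, -1.3,  0.7,  0.8,  0.3, -0.8]))
[531.  40. 230.]
```

Emit:
carry_out(moves=[{"slide": [0.02,-0.0074,0],"spin": 0},{"slide": [0.02,-0.0074,0],"spin": 0},{"slide": [0.02,-0.0074,0],"spin": 0},{"slide": [0.02,-0.0074,0],"spin": 0},{"slide": [0.02,-0.0074,0],"spin": 0},{"slide": [0.02,-0.0074,0],"spin": 0},{"slide": [0.02,-0.0074,0],"spin": 0},{"slide": [0.019,-0.0072,0],"spin": 0},{"slide": [0,0,0],"spin": 0},{"slide": [0,0,0],"spin": 0}])

```text
t: 9.77
eef_pos: [527.9, 21.0, 16.8]
tcp_rot: [-3.141, -0.0, 1.566]
ft_force: [0.2, -1.0, -1.8]
opening: 0.307
grip_force: 30.0
```

Run:
```python
from cell import read_camera
import cv2,pickle
w=read_camera('wrist');pickle.dump(w,open('w6.pkl','wb'))
cv2.imwrite('pics/w6.png',cv2.resize(cv2.convertScaleAbs(w['color'][20:300,100:410,::-1],alpha=1.6),None,fx=2,fy=2,interpolation=cv2.INTER_CUBIC))
```

```text
(no output)
```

View pics/w6.png

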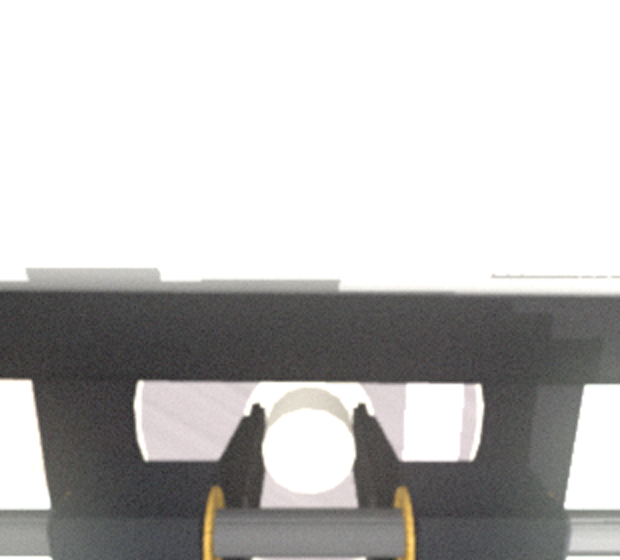

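The wrist view shows the carrier in the grip under the visor, hub at (310,450), with no pocket showing either side. I'll feel for the drop with a gentle downward move.

Emit:
carry_out(moves=[{"slide": [0,0,0.0025],"spin": 0},{"slide": [0,0,0.0025],"spin": 0},{"slide": [0,0,0],"spin": 0}])

```text
t: 10.07
eef_pos: [528.2, 20.1, 14.6]
tcp_rot: [-3.141, -0.0, 1.564]
ft_force: [0.2, 0.1, -1.2]
opening: 0.308
grip_force: 30.0
```

Emit:
carry_out(moves=[{"slide": [0,0,0.0025],"spin": 0},{"slide": [0,0,0.0025],"spin": 0},{"slide": [0,0,0],"spin": 0}])

```text
t: 10.32
eef_pos: [528.2, 20.3, 12.7]
tcp_rot: [-3.141, -0.0, 1.565]
ft_force: [0.6, -0.6, -1.6]
opening: 0.305
grip_force: 30.0
```

Emit:
carry_out(moves=[{"slide": [0,0,0.002],"spin": 0},{"slide": [0,0,0.001],"spin": 0},{"slide": [0,0,0],"spin": 0}])

```text
t: 10.57
eef_pos: [528.4, 20.4, 12.1]
tcp_rot: [3.141, -0.0, 1.565]
ft_force: [-1.0, -0.7, 4.4]
opening: 0.305
grip_force: 30.0
```

Floor reached about 5 mm down, so the carrier is in the pocket. I'll let go and rise.

Emit:
carry_out(moves=[{"slide": [0,0,0],"spin": 0},{"slide": [0,0,0],"spin": 0},{"slide": [0,0,0],"spin": 0},{"slide": [0,0,0],"spin": 0},{"slide": [0,0,0],"spin": 0},{"slide": [0,0,0],"spin": 0},{"slide": [0,0,-0.05],"spin": 0},{"slide": [0,0,-0.09],"spin": 0},{"slide": [0,0,-0.09],"spin": 0},{"slide": [-0.09,0,-0.05],"spin": 0},{"slide": [-0.09,0,0],"spin": 0},{"slide": [-0.09,0,0],"spin": 0}], hand=0.4)

```text
t: 11.57
eef_pos: [528.2, -88.6, 125.4]
tcp_rot: [3.138, 0.001, 1.567]
ft_force: [0.8, -1.5, -0.4]
opening: 0.6
grip_force: 0.0
```

The carrier dropped the pocket's full 5 mm depth, so it is seated. Next I'll locate the spare screwdriver's handle and shaft by segmentation. It isn't the one beside the tray, and it will serve as the push rod.

Run:
```python
import pickle,numpy as np,cv2
from h import *
from cell import state
d=pickle.load(open('d0.pkl','rb'))
for n,(x0,y0,x1,y1),z in(('scene',(160,200,225,262),11),('side',(230,230,320,285),11)):
    c=d[n];g=cv2.cvtColor(c['color'],cv2.COLOR_RGB2GRAY)[y0:y1,x0:x1]
    bg=np.median(g); 
    for nm,th in(('handle',0.45),('all',0.85)):
        m=(g<bg*th).astype(np.uint8); k,l,st,_=cv2.connectedComponentsWithStats(m)
        i=1+np.argmax(st[1:,4]); P=np.argwhere(l==i)[:,::-1]+[x0,y0]
        W=np.array([ray(c,p,z)[:2] for p in P]);mu=W.mean(0);v=np.linalg.svd(W-mu)[2][0];v*=np.sign(v[0])
        t=(W-mu)@v;q=(W-mu)@[-v[1],v[0]]
        print(n,nm,len(P),'mid',mu.round(1),'ang',np.degrees(np.arctan2(v[1],v[0])).round(1),'ends',(mu+v*t.min()).round(1),(mu+v*t.max()).round(1),'width',np.ptp(q).round(1))
print(state()['joints'].round(2))
```

```text
scene handle 323 mid [ 518.1 -377.6] ang 22.6 ends [ 473.9 -396. ] [ 562.  -359.4] width 24.3
scene all 550 mid [ 538.3 -369. ] ang 22.5 ends [ 470.2 -397.1] [ 644.7 -325. ] width 29.9
side handle 424 mid [ 519.4 -377.4] ang 24.6 ends [ 478.1 -396.2] [ 562.8 -357.5] width 27.6
side all 760 mid [ 535.4 -372.9] ang 23.1 ends [ 474.8 -398.7] [ 643.3 -326.9] width 38.9
[-0.29  0.44  1.85  0.    0.84 -0.29]
```

Emit:
carry_out(moves=[{"slide": [-0.1,0,0],"spin": 0},{"slide": [-0.1,0,0],"spin": 0},{"slide": [-0.1,0,0],"spin": 0},{"slide": [-0.1,0,0],"spin": 0},{"slide": [-0.1,0,0],"spin": 0},{"slide": [-0.1,0,0],"spin": 0},{"slide": [-0.1,0.005,0],"spin": 0},{"slide": [0,0,0],"spin": 0.22},{"slide": [0,0,0],"spin": 0.22},{"slide": [0,0,0],"spin": 0.22},{"slide": [0,0,0],"spin": 0.22},{"slide": [0,0,0],"spin": 0.22}])

```text
t: 12.57
eef_pos: [527.9, -367.6, 123.5]
tcp_rot: [-3.141, -0.0, 0.983]
ft_force: [-0.5, -0.0, 0.2]
opening: 0.597
grip_force: 0.0
```

Emit:
carry_out(moves=[{"slide": [0,0,0],"spin": 0.22},{"slide": [0,0,0],"spin": 0.22},{"slide": [0,0,0],"spin": 0.22},{"slide": [0,0,0],"spin": 0.22},{"slide": [0,0,0.09],"spin": 0.22},{"slide": [0,0,0.09],"spin": 0.03},{"slide": [0,0,0.09],"spin": 0},{"slide": [0,0,0.03],"spin": 0},{"slide": [0,0,0],"spin": 0}])

```text
t: 13.32
eef_pos: [526.8, -366.5, 0.8]
tcp_rot: [-3.137, 0.002, 0.397]
ft_force: [0.4, -0.4, -0.0]
opening: 0.601
grip_force: 0.0
```

Emit:
carry_out(moves=[{"slide": [0.004,0.0165,0],"spin": 0},{"slide": [0,0,0.0125],"spin": 0},{"slide": [0,0,0.0125],"spin": 0},{"slide": [0,0,0.005],"spin": 0},{"slide": [0,0,0.005],"spin": 0},{"slide": [0,0,0],"spin": 0}])

```text
t: 13.82
eef_pos: [532.1, -373.0, -10.2]
tcp_rot: [3.142, -0.0, 0.397]
ft_force: [0.5, 0.3, -0.6]
opening: 0.6
grip_force: 0.0
```

Emit:
carry_out(moves=[{"slide": [0,0,0],"spin": 0},{"slide": [0,0,0],"spin": 0},{"slide": [0,0,0],"spin": 0},{"slide": [0,0,0],"spin": 0},{"slide": [0,0,0],"spin": 0},{"slide": [0,0,0],"spin": 0},{"slide": [0,0,0],"spin": 0},{"slide": [0,0,0],"spin": 0}], hand=0.9)

```text
t: 14.48
eef_pos: [532.1, -373.0, -10.2]
tcp_rot: [-3.142, -0.0, 0.397]
ft_force: [-0.5, 0.8, 1.1]
opening: 0.249
grip_force: 30.0
```

Gripped, though perhaps only with the finger ends. I'll reopen, go 7 mm lower and grip again for a firmer hold.

Emit:
carry_out(moves=[{"slide": [0,0,0],"spin": 0},{"slide": [0,0,0],"spin": 0},{"slide": [0,0,0],"spin": 0},{"slide": [0,0,0.005],"spin": 0},{"slide": [0,0,0.005],"spin": 0},{"slide": [0,0,0.004],"spin": 0},{"slide": [0,0,0.0035],"spin": 0},{"slide": [0,0,0],"spin": 0}], hand=0.55)

```text
t: 15.15
eef_pos: [531.9, -372.9, -17.8]
tcp_rot: [-3.141, 0.0, 0.397]
ft_force: [0.6, -0.0, -1.0]
opening: 0.455
grip_force: 0.0
```

Emit:
carry_out(moves=[{"slide": [0,0,0],"spin": 0},{"slide": [0,0,0],"spin": 0},{"slide": [0,0,0],"spin": 0},{"slide": [0,0,0],"spin": 0},{"slide": [0,0,0],"spin": 0},{"slide": [0,0,0],"spin": 0}], hand=0.95)

```text
t: 15.65
eef_pos: [532.1, -373.1, -17.2]
tcp_rot: [3.142, -0.0, 0.397]
ft_force: [-1.0, -0.2, 0.5]
opening: 0.257
grip_force: 30.0
```

Firm grip. I'll lift, turn the shaft towards the machine and line it up in front of the tray's lip.

Emit:
carry_out(moves=[{"slide": [0,0,-0.04],"spin": 0},{"slide": [0,0,-0.07],"spin": 0},{"slide": [0,0,-0.06],"spin": -0.1},{"slide": [0,0,0],"spin": -0.22},{"slide": [0,0,0],"spin": -0.22},{"slide": [0,0,0],"spin": -0.22},{"slide": [0,0,0],"spin": -0.22},{"slide": [0,0,0],"spin": -0.22},{"slide": [0,0,0],"spin": -0.22},{"slide": [0,0,0],"spin": -0.22},{"slide": [0,0,0],"spin": -0.22},{"slide": [0,0,0],"spin": -0.22}])

```text
t: 16.65
eef_pos: [532.0, -372.9, 50.6]
tcp_rot: [-3.141, -0.0, 1.492]
ft_force: [-0.0, -0.4, -1.7]
opening: 0.251
grip_force: 30.0
```

Emit:
carry_out(moves=[{"slide": [0,0,0],"spin": -0.14},{"slide": [0.08,-0.006,0],"spin": 0},{"slide": [0.08,-0.006,0],"spin": 0},{"slide": [0.08,0,0],"spin": 0},{"slide": [0,0,0.08],"spin": 0},{"slide": [0,0,0.05],"spin": 0},{"slide": [0,0,0],"spin": 0}])

```text
t: 17.23
eef_pos: [526.9, -275.4, -4.4]
tcp_rot: [-3.137, -0.003, 1.561]
ft_force: [-0.2, 0.8, -1.4]
opening: 0.257
grip_force: 30.0
```

Run:
```python
from cell import read_camera,state
import cv2,pickle,numpy as np
w=read_camera('wrist');s=read_camera('side');pickle.dump((w,s),open('w7.pkl','wb'))
a=cv2.resize(w['color'][:,:,::-1],(400,300),interpolation=cv2.INTER_AREA);b=cv2.resize(s['color'][70:270,180:310,::-1],None,fx=3,fy=3,interpolation=cv2.INTER_CUBIC)
im=np.zeros((600,800,3),np.uint8);im[:300,:400]=a;im[:600,405:795]=b
cv2.imwrite('pics/w7.png',np.clip(im*1.5,0,255).astype('uint8'))
s=state();print(s['eef_pos'],s['tcp_rot'],s['grip_force'],s['ft_force'])
```

```text
[ 528.26826329 -276.97332723   -1.3534176 ] [-3.14069298e+00 -6.97900652e-04  1.55971905e+00] 29.95868057012558 [ 0.29497149 -0.32406629 -0.25795947]
```

View pics/w7.png

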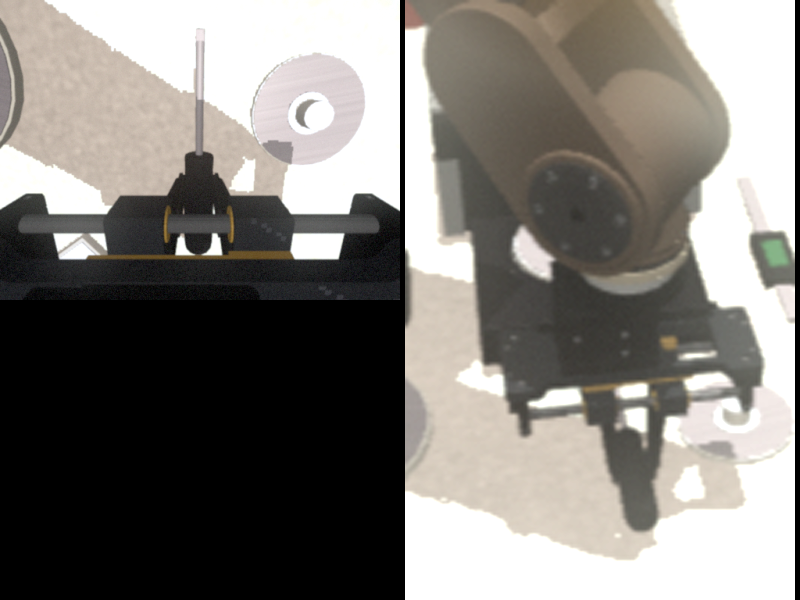

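The screwdriver is held straight towards the tray: shaft tip at (200,30) and handle in the fingers at (200,200) in the wrist view, with the small disc well clear to the right. Now I'll push gently.

Emit:
carry_out(moves=[{"slide": [0.012,0,0],"spin": 0},{"slide": [0.012,0,0],"spin": 0},{"slide": [0.012,0,0],"spin": 0},{"slide": [0.012,0,0],"spin": 0},{"slide": [0.012,0,0],"spin": 0},{"slide": [0.012,0,0],"spin": 0},{"slide": [0.006,0,0],"spin": 0},{"slide": [0.006,0,0],"spin": 0},{"slide": [0.006,0,0],"spin": 0},{"slide": [0.006,0,0],"spin": 0},{"slide": [0.006,0,0],"spin": 0},{"slide": [0.006,0,0],"spin": 0}])

```text
t: 18.33
eef_pos: [529.4, -235.0, -1.0]
tcp_rot: [3.14, 0.002, 1.56]
ft_force: [-1.5, -8.6, -0.6]
opening: 0.255
grip_force: 30.0
```

Emit:
carry_out(moves=[{"slide": [0.006,0,0],"spin": 0},{"slide": [0.006,0,0],"spin": 0},{"slide": [0.006,0,0],"spin": 0},{"slide": [0.006,0,0],"spin": 0},{"slide": [0.006,0,0],"spin": 0},{"slide": [0.006,0,0],"spin": 0}])

```text
t: 18.83
eef_pos: [529.6, -220.6, -1.0]
tcp_rot: [3.14, 0.002, 1.56]
ft_force: [-1.5, -9.1, -0.2]
opening: 0.254
grip_force: 30.0
```

Emit:
carry_out(moves=[{"slide": [0.012,0,0],"spin": 0},{"slide": [0.012,0,0],"spin": 0},{"slide": [0.012,0,0],"spin": 0},{"slide": [0.012,0,0],"spin": 0},{"slide": [0.012,0,0],"spin": 0},{"slide": [0.012,0,0],"spin": 0},{"slide": [0.012,0,0],"spin": 0},{"slide": [0.012,0,0],"spin": 0},{"slide": [0.012,0,0],"spin": 0},{"slide": [0.012,0,0],"spin": 0},{"slide": [0.012,0,0],"spin": 0},{"slide": [0.012,0,0],"spin": 0}])

```text
t: 19.83
eef_pos: [530.2, -162.7, -1.0]
tcp_rot: [3.14, 0.002, 1.56]
ft_force: [-0.6, -8.6, -1.0]
opening: 0.256
grip_force: 30.0
```

Emit:
carry_out(moves=[{"slide": [0.012,0,0],"spin": 0},{"slide": [0.012,0,0],"spin": 0},{"slide": [0.012,0,0],"spin": 0},{"slide": [0.012,0,0],"spin": 0},{"slide": [0.012,0,0],"spin": 0},{"slide": [0.012,0,0],"spin": 0},{"slide": [0.012,0,0],"spin": 0},{"slide": [0.012,0,0],"spin": 0},{"slide": [0.012,0,0],"spin": 0},{"slide": [0.012,0,0],"spin": 0},{"slide": [0.01,0,0],"spin": 0},{"slide": [0.005,0,0],"spin": 0}])

```text
t: 20.83
eef_pos: [530.8, -108.3, -1.1]
tcp_rot: [3.14, 0.001, 1.56]
ft_force: [0.0, -8.0, -1.2]
opening: 0.257
grip_force: 30.0
```

Emit:
carry_out(moves=[{"slide": [0.01,0,0],"spin": 0},{"slide": [0.01,0,0],"spin": 0},{"slide": [0.01,0,0],"spin": 0},{"slide": [0.01,0,0],"spin": 0},{"slide": [0.01,0,0],"spin": 0},{"slide": [0.01,0,0],"spin": 0},{"slide": [0.01,0,0],"spin": 0},{"slide": [0.005,0,0],"spin": 0}])

```text
t: 21.5
eef_pos: [531.1, -78.4, -1.1]
tcp_rot: [3.14, 0.001, 1.56]
ft_force: [0.9, -8.6, -0.5]
opening: 0.259
grip_force: 30.0
```

Emit:
carry_out(moves=[{"slide": [0.003,0,0],"spin": 0},{"slide": [0.003,0,0],"spin": 0},{"slide": [0.003,0,0],"spin": 0},{"slide": [0.003,0,0],"spin": 0},{"slide": [0.003,0,0],"spin": 0}])

```text
t: 21.92
eef_pos: [531.2, -72.7, -1.1]
tcp_rot: [3.14, 0.001, 1.56]
ft_force: [-0.2, -7.3, -0.4]
opening: 0.256
grip_force: 30.0
```

Now small calls, watching the force.

Emit:
carry_out(moves=[{"slide": [0.003,0,0],"spin": 0},{"slide": [0.003,0,0],"spin": 0},{"slide": [0.003,0,0],"spin": 0},{"slide": [0.003,0,0],"spin": 0}])

```text
t: 22.25
eef_pos: [531.3, -67.8, -1.1]
tcp_rot: [3.14, 0.001, 1.56]
ft_force: [0.8, -8.4, -0.9]
opening: 0.254
grip_force: 30.0
```

Emit:
carry_out(moves=[{"slide": [0.003,0,0],"spin": 0},{"slide": [0.003,0,0],"spin": 0},{"slide": [0.003,0,0],"spin": 0}])

```text
t: 22.5
eef_pos: [531.3, -64.3, -1.1]
tcp_rot: [3.14, 0.001, 1.56]
ft_force: [-0.8, -7.6, -0.5]
opening: 0.253
grip_force: 30.0
```

Emit:
carry_out(moves=[{"slide": [0.003,0,0],"spin": 0},{"slide": [0.003,0,0],"spin": 0},{"slide": [0.003,0,0],"spin": 0}])

```text
t: 22.75
eef_pos: [531.5, -61.1, -1.0]
tcp_rot: [3.14, 0.002, 1.56]
ft_force: [-0.5, -13.6, -1.0]
opening: 0.255
grip_force: 30.0
```

Emit:
carry_out(moves=[{"slide": [0,0,0],"spin": 0},{"slide": [0,0,0],"spin": 0},{"slide": [0,0,0],"spin": 0}])

```text
t: 23.0
eef_pos: [531.4, -61.0, -1.0]
tcp_rot: [3.14, 0.001, 1.56]
ft_force: [0.5, -11.4, 0.1]
opening: 0.256
grip_force: 30.0
```

Emit:
carry_out(moves=[{"slide": [0.002,0,0],"spin": 0},{"slide": [0,0,0],"spin": 0},{"slide": [0,0,0],"spin": 0}])

```text
t: 23.25
eef_pos: [531.5, -60.5, -1.0]
tcp_rot: [3.14, 0.002, 1.56]
ft_force: [-0.2, -13.2, 0.0]
opening: 0.258
grip_force: 30.0
```

The force rises about 2 N per 0.8 mm, so the tray is on the spring at roughly 5 N. I'll back off, set the screwdriver down on clear bench and rise.

Emit:
carry_out(moves=[{"slide": [-0.005,0,0],"spin": 0},{"slide": [-0.02,0,0],"spin": 0},{"slide": [-0.08,0,0],"spin": 0},{"slide": [-0.09,0,0],"spin": 0},{"slide": [-0.09,0,0],"spin": 0},{"slide": [-0.09,0,0],"spin": 0},{"slide": [-0.09,0,0],"spin": 0},{"slide": [-0.03,0,0],"spin": 0},{"slide": [0,0,0.015],"spin": 0},{"slide": [0,0,0.015],"spin": 0},{"slide": [0,0,0.008],"spin": 0},{"slide": [0,0,0],"spin": 0}])

```text
t: 24.25
eef_pos: [528.3, -255.4, -17.1]
tcp_rot: [-3.14, -0.001, 1.561]
ft_force: [-0.1, -0.6, 0.2]
opening: 0.257
grip_force: 30.0
```

Emit:
carry_out(moves=[{"slide": [0,0,0],"spin": 0},{"slide": [0,0,0],"spin": 0},{"slide": [0,0,0],"spin": 0},{"slide": [0,0,0],"spin": 0},{"slide": [0,0,-0.05],"spin": 0},{"slide": [0,0,-0.09],"spin": 0},{"slide": [0,0,-0.09],"spin": 0},{"slide": [0,0,-0.09],"spin": 0},{"slide": [0,0,0],"spin": 0},{"slide": [0,0,0],"spin": 0}], hand=0.5)

```text
t: 25.08
eef_pos: [529.3, -257.2, 113.5]
tcp_rot: [3.138, 0.002, 1.56]
ft_force: [-0.1, 0.2, -1.3]
opening: 0.502
grip_force: 0.0
```

Run:
```python
from cell import job_done
print(job_done())
```

```text
the job is handed in; nothing more can be done
None
```

The job is handed in, with no verdict returned: the carrier is in the pocket (judged by its 5 mm drop), and the tray is pressed on the hidden stop at roughly 5 N, pushed in with the spare screwdriver, now lying on the bench in front of the tray, because the tool could not be leaned; I aimed to keep clear of the caliper, screwdriver and disc case, and took no picture after the push to check any of this.

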